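# Turn a covered parts tray over onto its board

## Task

The red tray on the dark grey loading stand holds a loose channel bracket and has a blue board lying on it as a cover. Grip tray and board together, turn the closed pair upside down without letting it come apart, and slide it edgewise into the slot of the green receiving stand, so that the board lies squarely against the rails with the tray upside down on top of it and the bracket still shut in between. The yellow ledge of that stand has been set to an unknown height: lower the pair gently until you feel it stand on the ledge before you let go, do not drop it, let it slide or force it, and leave the other things on the table alone.

Things in the scene. Friction and masses are not known exactly. Their poses are not given: they have to be found in the camera images.
- loading_stand: Loading stand (dark grey base and fixed ledge): a low easel, base 160 x 140 mm, two slotted metal rails 14 mm wide with a 78 mm gap between, sloping at 50 degrees to the table, down and away from the robot. Origin: centre of the base underside; z up, x level the way the slope runs down, y along the ledge. Tray and board start here, on the ledge, centred in y.
- loading_rail (a point): Point in the plane of the upper faces of the loading stand's rails, midway between them, 20 mm in x and 60 mm in z from the stand's origin, axes as the stand's. The ledge's upper face is 15 mm up the slope from it. The rails reach from 22 mm down the slope to 116 mm up the slope from this point.
- receiving_stand: Receiving stand (green base, yellow ledge): a low easel, base 160 x 140 mm, two slotted metal rails 14 mm wide with a 78 mm gap between, sloping at 50 degrees to the table, down and away from the robot. Origin: centre of the base underside; z up, x level the way the slope runs down, y along the ledge. 
- receiving_rail (a point): The same point on the receiving stand. The yellow ledge (110 mm wide, square to the rails) has its upper face 0 to 50 mm up the slope from here: set anew each time, not reported. It is sprung: it gives 1 mm per 3 N, 6 mm at most. A lip 50 mm off the rails rises 12 mm up the slope from it: ledge, rails and lip form a slot 50 mm wide for the 40 mm thick pair.
- tray_center (a point): Centre of the red plastic tray, 130 mm (x) by 120 mm (y) by 32 mm deep (z), walls and floor 4 mm, about 0.2 kg. z points out of its open side. At the start its floor lies on the rails, x points down the slope and z up and away from the rails.
- board_center (a point): Centre of the blue cover board, 130 x 120 x 8 mm (x, y, z), about 0.16 kg, loose and flush on the tray's rim, axes parallel to the tray's; its -z face closes the tray. The pair is 40 mm thick; it can be pinched across the thickness (30 to 60 N) at its upper edge, which stands clear of the stand, one finger reaching down between the rails.
- channel_center (a point): Centre of the loose perforated steel channel bracket (U section), 110 x 100 x 24 mm (x, y, z), about 0.18 kg, that lies on the floor of the tray with its two flanges up, hidden by the board; it has a few mm of play in the closed tray.
- screw_jar: Bystander: clear jar, 48 mm across, 75 mm tall, standing; origin at the centre of its underside.
- angle_bracket: Bystander: galvanised angle bracket, 60 x 50 mm foot, 58 mm tall flange; origin under the foot.
- carton: Bystander: cardboard carton 90 x 120 x 60 mm; origin at the centre of its underside.
- wrench: Bystander: wrench lying flat near the right side.
- screwdriver: Bystander: screwdriver lying near the left side.
- paint_can: Bystander: metal can, 66 mm across, 100 mm tall; origin at the centre of its underside.
- flat_strap: Bystander: flat perforated strap 140 x 30 x 4 mm lying near the left side.
Not all that is in view belongs to the job. There is more than one size of the part that bears board_center; the job needs the largest. There is more than one size of the part that bears tray_center; the job needs the smaller.

How it is judged:
By the outcome, as a careful person would: the job done as asked, in the order asked, and still so for the second after the job is handed in, with the robot touching nothing.
It also fails if it takes over 48 s, if anything falls off the work surface, if the arm or the gripper's body presses on something with over 40 N, if the wrist force passes 120 N, or if a joint passes its speed limit or range.

## Robot

A 6-joint arm with a two-finger parallel gripper is mounted at the origin on the work surface. World frame = base frame: x ahead of the robot, y to its left, z up, the work surface at z = 0. Lengths are in mm, angles in degrees, forces in N, time in s.
With the tool pointing down it reaches from about 375 to 975 mm from the base axis. Payload 3.8 kg.
Tool frame: the origin (TCP) lies on the centre line of the jaws, within the pads' length; the fingertips stand 17 mm ahead of it and the grasp point (between the pads) lies 2 mm behind it (env.tcp_to_tips is the distance from the TCP to the fingertips, in mm); z points along the fingers, x is the direction in which the jaws open and shut, and the axes are right-handed (so a half turn about z gives the same grasp; the last joint's range is limited). The gripper opens to 88 mm and grips with 3 to 60 N. Pads are 18 mm wide; open, the fingers measure 123 mm over their backs; the gripper's body (75 mm by 187 mm) begins 45 mm behind the grasp point.
Start: joints at [74.376, 15.12, 91.902, -0, 72.978, -2.114], TCP at [157.692, 656.317, 255.706] pointing down, gripper open.
Joint ranges: [-150.88, 150.88], [-54.13, 125.18], [17.81, 147.31], [-75.09, 255.09], [0, 152.58], [-146.25, 146.25]. Speed limits (degrees/s): [147.25, 147.25, 180, 180, 180, 180].

## Interface

Orientations are given as a 3x3 rotation matrix whose columns are the frame's x, y, z axes.
In Python, from bench import monitor, optics, env gives the robot as it stands. The module is installed in compiled form; this text tells all that it offers.
- The arm moves only by the tool servo_tool, never from a script. Its argument "motion" is a list of rows, each a list of 2 entries, a list of its own where there are three numbers: the shift along the tool's x, y, z in m, then the turn, a rotation vector about the tool's x, y, z in degrees. In form: [[[x, y, z], [wx, wy, wz]], ...]. A call has exactly 10 rows; each row is the pose to reach, as a shift and turn from the pose commanded when the call began, along the tool's axes at that moment; what a row does not reach only later rows make up. A row lasts 1/8 s, in which the tool goes at most 62.5 mm and 10.7 degrees, less where a joint would pass 70% of its speed; a pose out of reach is approached as far as the arm can. A call with a gripper value outside its range is refused whole. "hand" is the finger opening in m, from 0 to 0.0881, set as the call begins (left out, the last holds). The fingers move at their own pace and stop on an object; "grip_force" is the grip in N (left out, the last holds). Time passes only in rows, so rows that repeat a pose let the fingers close, or fill a call up. It gives the time, the measured TCP pose, the force and the opening at its end, in the units of the state.
- monitor.get_obs(): the state, without advancing time (a new reading comes with each control period).
- optics.snapshot(name): name is "scene" or "side" or "wrist"; returns the picture (400x640x3 uint8, blue, green, red); there is no depth.
- optics.camera_info(name): a dict with "K" (3x3 intrinsics, pixels), "k1" (the pictures are not rectified: a ray, as slopes to the right and down, at radius r is drawn at 1 + k1 r^2 times it, then the intrinsics apply), "position" and "attitude" of the camera in the world. Camera axes: x right, y down, z forward; pixel columns grow to the right and rows downward; lengths in mm; the calibration is good to about 2 mm. A picture is of the moment at which its call begins: read the wrist's pose just before it. camera_info takes no time and is no camera call; for the wrist camera it gives the pose at the moment of the call.
- env.hand_in(): hands the job in, once; it reports no verdict.
The state is a dict: "clock": time; "joint_positions": joint angles; "qd": joint speeds; "effort": joint torques, N m; "eef_pos": TCP position; "tcp_rot": TCP orientation; "force": force on the tool from outside, world axes, zero at the start; "ft_torque": the same for the moment, N m; "finger_gap": finger opening in mm.
Only numpy, scipy, OpenCV 4.12 (cv2) and the standard library are available. Lean on these libraries where they do the work, as an engineer would, in place of code of your own. Each camera call takes 0.05 s, during which the arm holds its last target. There are 200 camera calls.

## Working session

There is one attempt and no reset: what is moved stays moved. The work goes in short steps, Python scripts to look and compute and a tool call to move; the robot and the scene stay as the last step left them, time stands still between calls to the robot, and variables do not carry over. Pictures are saved under pics/ and viewed, about 8 in all and at most 12, crops included, and the job is handed in when it is done.

Besides the shell and the picture viewer there is one more tool, called after "Call:" as a command line: name --argument value ..., lists and objects as JSON in quotes. servo_tool: Moves the arm, as the interface text tells. Its arguments: {"type":"object","properties":{"motion":{"type":"array","items":{"type":"array"}},"hand":{"type":"number"},"grip_force":{"type":"number"}},"required":["motion"]}

```bash
mkdir -p pics; ls; python3 - <<'E'
from bench import monitor, optics, env
import cv2,numpy as np
for n in ("scene","side"):
    cv2.imwrite(f"pics/{n}0.png",optics.snapshot(n)); print(n,optics.camera_info(n))
print(optics.camera_info("wrist"))
print(monitor.get_obs(),env.tcp_to_tips)
E
```

```text
pics
scene {'K': array([[408.72684324,   0.        , 321.74374395],
       [  0.        , 408.72684324, 202.1403525 ],
       [  0.        ,   0.        ,   1.        ]]), 'k1': 0.008029572513157049, 'position': array([1101.00453417,   25.3465977 ,  934.66928695]), 'attitude': array([[-0.05908752,  0.78401539, -0.61792276],
       [ 0.99819521,  0.05305356, -0.02813632],
       [ 0.0107237 , -0.61847004, -0.7857352 ]])}
side {'K': array([[411.21663916,   0.        , 323.1494471 ],
       [  0.        , 411.21663916, 200.39103587],
       [  0.        ,   0.        ,   1.        ]]), 'k1': -0.031345583405953864, 'position': array([ 310.39918835, -683.91368327,  942.72312192]), 'attitude': array([[ 0.97274237, -0.17503237,  0.15210509],
       [-0.23175681, -0.75592656,  0.61226123],
       [ 0.00781474, -0.63082383, -0.77588674]])}
{'K': array([[294.67403397,   0.        , 321.50711985],
       [  0.        , 294.67403397, 203.74470589],
       [  0.        ,   0.        ,   1.        ]]), 'k1': -0.0535428215469991, 'position': array([ 83.61426169, 674.09789172, 383.58125862]), 'attit
[... 241 characters left out ...]
1, -6.84008790e-04,
        7.29798804e+01, -2.11505729e+00]), 'qd': array([-0.06659324, -0.00794463, -0.12485054,  0.00949962, -0.15578765,
       -0.04969097]), 'effort': array([-3.26520694e-04, -5.03619361e+01, -3.58067000e+01,  7.30219041e-02,
        2.33513536e-02, -6.05195032e-05]), 'eef_pos': array([157.55157269, 655.73822676, 254.53731836]), 'tcp_rot': array([[ 2.33623162e-01,  9.72327072e-01, -5.32027281e-04],
       [ 9.72325130e-01, -2.33623759e-01, -1.94458508e-03],
       [-2.01506693e-03, -6.30033799e-05, -9.99997968e-01]]), 'force': array([ 0.13056834, -0.34371748, -0.03467255]), 'ft_torque': array([ 0.00751712, -0.01456084, -0.03457108]), 'finger_gap': 88.0271920044511} 17.0
```

View pics/scene0.png

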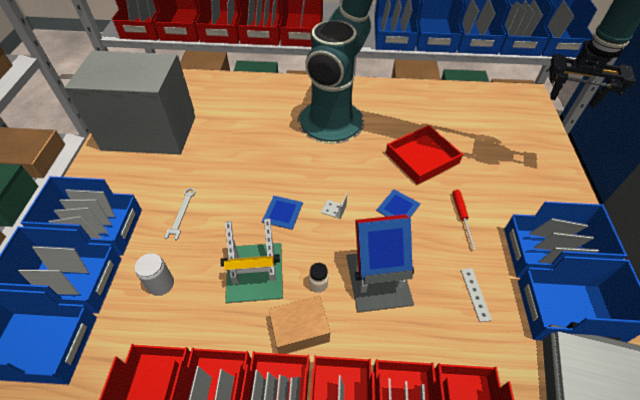

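View pics/side0.png

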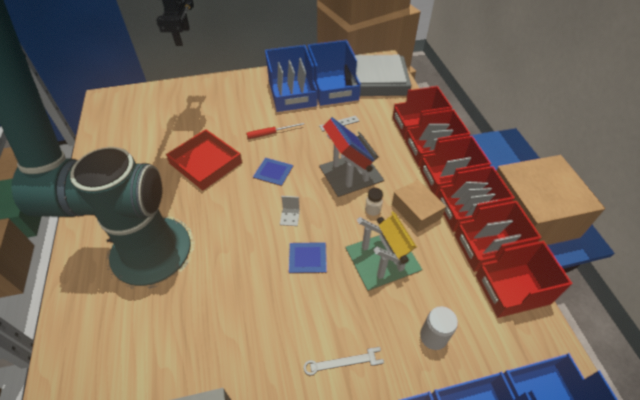

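```bash
python3 - <<'E'
import cv2
a=cv2.imread("pics/scene0.png")[205:315,218:422]
cv2.imwrite("pics/c1.png",cv2.resize(a,(816-16,431),interpolation=cv2.INTER_CUBIC))
b=cv2.imread("pics/side0.png")[110:290,310:430]
cv2.imwrite("pics/c2.png",cv2.resize(b,(396,594),interpolation=cv2.INTER_CUBIC))
E
```

```text
(no output)
```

View pics/c1.png

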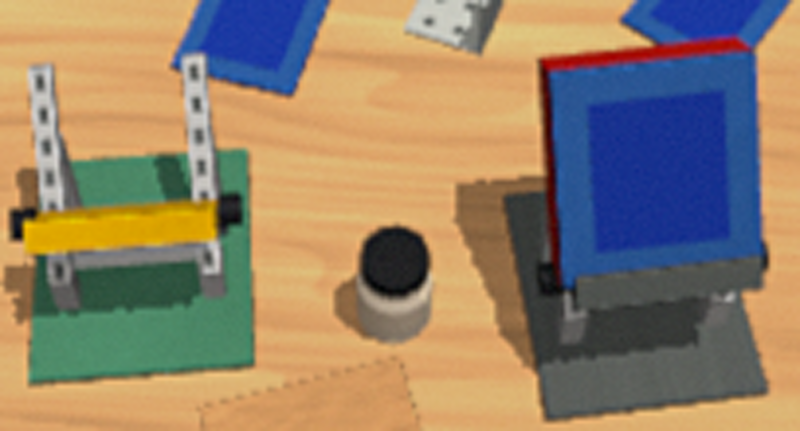

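View pics/c2.png

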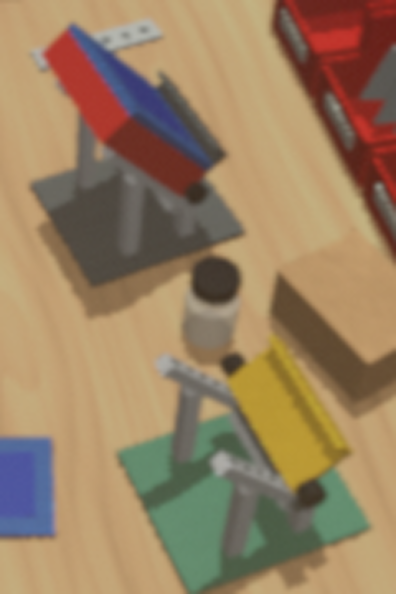

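```bash
cat > h.py <<'E'
import numpy as np, cv2
from bench import monitor, optics, env
from scipy.optimize import least_squares
c50,s50=np.cos(np.radians(50)),np.sin(np.radians(50))
U=np.array([-c50,0,s50]); N=np.array([s50,0,c50]); Y=np.array([0,1.,0]); R0=np.array([20,0,60.])
def P(u,n,y): return R0+u*U+n*N+y*Y
def proj(ci,X):
    p=(np.atleast_2d(X)-ci["position"])@ci["attitude"]; s=p[:,:2]/p[:,2:]
    s=s*(1+ci["k1"]*(s**2).sum(1,keepdims=True)); K=ci["K"]
    return s*[K[0,0],K[1,1]]+[K[0,2],K[1,2]]
def Rz(a): c,s=np.cos(a),np.sin(a); return np.array([[c,-s,0],[s,c,0],[0,0,1]])
E
cat > fit.py <<'E'
from h import *
C={n:optics.camera_info(n) for n in("scene","side")}
def full(n,p): return np.array([218+p[0]/3.9216,205+p[1]/3.918]) if n=="scene" else np.array([310+p[0]/3.3,110+p[1]/3.3])
B=lambda x,y:(lambda q:np.array([x,y,q[3]]))
F=lambda u,n,y:(lambda q:P(u,n,y))
L=lambda du,n,y:(lambda q:P(q[4]+du,n,y))
rec=[("scene",(30,383),B(80,-70)),("scene",(254,366),B(80,70)),("scene",(248,150),B(-80,70)),("scene",(41,66),F(116,0,-46)),("scene",(194,55),F(116,0,46)),
("side",(118,456),B(-80,70)),("side",(190,592),B(-80,-70)),("side",(368,525),B(80,-70)),("side",(167,363),F(116,0,46)),("side",(222,461),F(116,0,-46)),
("scene",(26,224),L(12,52,-55)),("scene",(216,203),L(12,52,55)),("side",(228,375),L(0,0,55)),("side",(295,490),L(0,0,-55)),("side",(278,340),L(12,52,55)),("side",(348,452),L(12,52,-55))]
load=[("scene",(547,420),B(80,-70)),("scene",(766,390),B(80,70)),("scene",(506,196),B(-80,-70)),
("scene",(550,72),L(130,40,-60)),("scene",(754,50),L(130,40,60)),
("side",(31,186),B(-80,70)),("side",(95,286),B(-80,-70)),("side",(243,234),B(80,-70)),("side",(71,24),L(130,40,60)),("side",(45,65),L(130,0,60)),("side",(105,142),L(130,0,-60))]
for name,D,x0 in(("rec",rec,[700,-80,0,10,20]),("load",load,[700,150,0,10,15])):
    def f(q):
        o=[]
        for n,p,m in D:
            X=Rz(q[2])@m(q)+[q[0],q[1],0]; o.append(proj(C[n],X)[0]-full(n,p))
        return np.ravel(o)
    r=least_squares(f,x0,x_scale=[10,10,.1,5,5],loss="soft_l1"); q=r.x
    print(name,q.round(3),"yaw",np.degrees(q[2]).round(2)); print(f(q).reshape(-1,2).round(1).tolist())
E
python3 fit.py
```

```text
rec [ 6.03322e+02 -1.66690e+02  1.51000e-01 -4.24000e-01  2.10110e+01] yaw 8.67
[[-0.5, 0.3], [0.1, -0.1], [-0.3, -0.1], [-1.0, -0.2], [-0.7, -0.0], [-1.5, -1.6], [-0.8, 0.9], [0.4, 0.3], [0.3, -2.6], [0.9, -2.2], [-1.0, 0.9], [-0.7, 2.6], [-0.6, 1.0], [-0.5, 0.1], [-2.6, -2.1], [-2.0, -2.0]]
load [ 6.04043e+02  1.48573e+02  2.09000e-01 -3.10000e-01  1.22100e+01] yaw 11.96
[[-0.3, 0.3], [0.2, 0.1], [-2.1, 0.4], [-0.8, 1.2], [-0.3, 0.6], [-1.6, -0.3], [-1.2, 0.2], [0.3, -0.9], [0.3, -1.2], [-1.7, -3.6], [-0.8, -0.0]]
```

```bash
cat >> h.py <<'E'
from scipy.spatial.transform import Rotation as Rn
LOAD=[604.0,148.6,np.radians(12.0)]; REC=[603.3,-166.7,np.radians(8.7)]
def frame(S,u,n,y,sgn=1):
    "tool pose pointing down the slope at stand coordinates; sgn: x = sgn*N"
    R=Rz(S[2]); p=R@P(u,n,y)+[S[0],S[1],0]
    z=-R@U; x=sgn*(R@N); return p,np.column_stack([x,np.cross(z,x),z])
def rel(pt,Rt,p=None,R=None):
    o=monitor.get_obs()
    p=o["eef_pos"] if p is None else p; R=o["tcp_rot"] if R is None else R
    d=R.T@(pt-p)/1000; w=np.degrees(Rn.from_matrix(R.T@Rt).as_rotvec())
    return d,w
def st():
    o=monitor.get_obs(); print("t",round(o["clock"],2),"q",o["joint_positions"].round(2).tolist(),"p",o["eef_pos"].round(1).tolist(),"F",o["force"].round(1).tolist(),"M",o["ft_torque"].round(2).tolist(),"gap",round(o["finger_gap"],1)); return o
E
python3 - <<'E'
from h import *
pt,Rt=frame(LOAD,205,22,0); print(pt); d,w=rel(pt,Rt); print(d.round(4),w.round(2))
E
```

```text
[511.15571433 128.86533787 231.18043825]
[-0.4296  0.4669  0.0242] [-22.41  35.72  61.76]
```

Call:
servo_tool --motion '[[[-0.027,0.029,0.0015],[-1.4,2.2,3.9]],[[-0.054,0.058,0.003],[-2.8,4.5,7.7]],[[-0.081,0.088,0.0045],[-4.2,6.7,11.6]],[[-0.107,0.117,0.006],[-5.6,8.9,15.4]],[[-0.134,0.146,0.0075],[-7,11.2,19.3]],[[-0.161,0.175,0.009],[-8.4,13.4,23.2]],[[-0.188,0.204,0.0105],[-9.8,15.6,27]],[[-0.215,0.233,0.012],[-11.2,17.9,30.9]],[[-0.242,0.263,0.0135],[-12.6,20.1,34.7]],[[-0.269,0.292,0.015],[-14,22.3,38.6]]]' --hand 0.07

```text
clock: 1.35
eef_pos: [379.0, 325.2, 240.3]
tcp_rot: [[0.709, 0.583, 0.397], [0.562, -0.807, 0.182], [0.426, 0.094, -0.9]]
force: [-0.3, 0.5, -0.6]
finger_gap: 69.9
```

```bash
python3 - <<'E'
from h import *
o=st();print(o["tcp_rot"].tolist())
pt,Rt=frame(LOAD,205,22,0); d,w=rel(pt,Rt); print(d.round(4),w.round(2))
E
```

```text
t 1.35 q [42.82, -18.48, 129.71, -11.19, 44.59, 12.03] p [379.0, 325.2, 240.3] F [-0.3, 0.5, -0.6] M [-0.15, 0.17, 0.02] gap 69.9
[[0.7086986671527805, 0.5834359430331512, 0.39667203021247915], [0.5622693428188218, -0.8066902445426745, 0.18194514416650534], [0.4261447938224317, 0.09409224057645556, -0.8997484453786734]]
[-0.0206  0.2346  0.0249] [-8.42 13.31 23.01]
```

Call:
servo_tool --motion '[[[-0.003,0.029,0.003],[-1.1,1.7,2.9]],[[-0.005,0.059,0.006],[-2.1,3.3,5.8]],[[-0.008,0.088,0.009],[-3.2,5,8.6]],[[-0.01,0.117,0.0125],[-4.2,6.7,11.5]],[[-0.013,0.147,0.0155],[-5.3,8.3,14.4]],[[-0.0155,0.176,0.019],[-6.3,10,17.3]],[[-0.018,0.205,0.022],[-7.4,11.6,20.1]],[[-0.0206,0.2346,0.025],[-8.4,13.3,23]],[[-0.0206,0.2346,0.025],[-8.4,13.3,23]],[[-0.0206,0.2346,0.025],[-8.4,13.3,23]]]'

```text
clock: 2.6
eef_pos: [510.9, 130.6, 231.2]
tcp_rot: [[0.75, 0.21, 0.627], [0.162, -0.978, 0.135], [0.641, 0.0, -0.767]]
force: [-0.0, -0.2, 0.3]
finger_gap: 69.9
```

```bash
python3 - <<'E'
from h import *
o=st();print(o["tcp_rot"].tolist())
ci=optics.camera_info("wrist"); im=optics.snapshot("wrist")
np.savez("w1.npz",p=ci["position"],a=ci["attitude"],eef=o["eef_pos"],R=o["tcp_rot"])
im=cv2.resize(im,(800,500),interpolation=cv2.INTER_CUBIC)
cv2.imwrite("pics/w1.png",im)
E
```

```text
t 2.6 q [11.31, -21.72, 137.58, 1.26, 24.28, -1.8] p [510.9, 130.6, 231.2] F [-0.0, -0.2, 0.3] M [-0.12, 0.33, -0.01] gap 69.9
[[0.750203406992732, 0.21038833255515166, 0.6268425621008518], [0.1616513355054885, -0.9776178460963557, 0.13465583063207545], [0.6411424910780672, 0.00031067440366550525, -0.7674217938106954]]
```

View pics/w1.png

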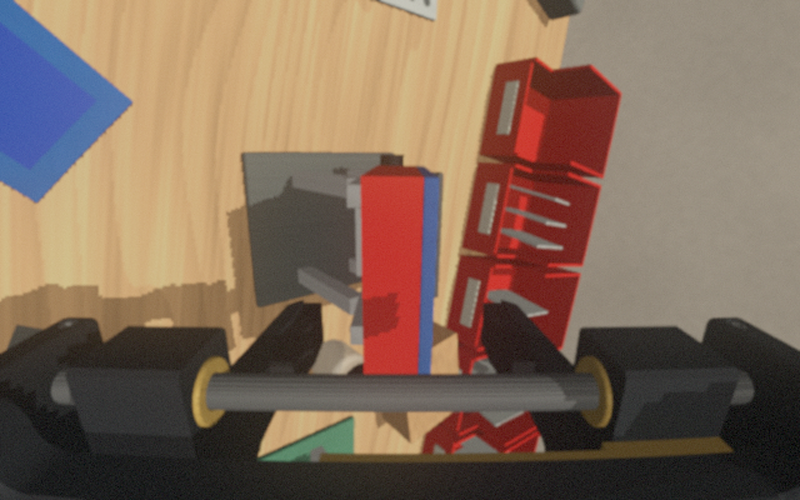

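```bash
cat > fit2.py <<'E'
from h import *
d=np.load("w1.npz"); ci=dict(optics.camera_info("wrist")); ci["position"]=d["p"]; ci["attitude"]=d["a"]
pts=[((362,177),(145,0,60)),((440,176),(145,40,60))]
edge=[((364,374),(145,0)),((431,374),(145,40))]
def f(q,full=False):
    T=lambda X: Rz(q[2])@X+[q[0],q[1],q[4]]
    o=[]
    for p,m in pts: o+=list(proj(ci,T(P(*m)))[0]-np.array(p)/1.25)
    for (p,m) in edge: o+=list(proj(ci,T(P(*m,q[3])))[0]-np.array(p)/1.25)
    for p,m in (((242,153),(-80,70)),((258,306),(-80,-70))):
        o+=list(proj(ci,T(np.array([*m,q[5]])))[0]-np.array(p)/1.25)
    return np.array(o+[(q[4])/3,(q[5]-6)/4])
r=least_squares(f,[604,148,.2,0,0,6],x_scale=[5,5,.05,10,5,5]); print(r.x.round(2),np.degrees(r.x[2]).round(2)); print(f(r.x).round(1))
q=r.x; S=[q[0],q[1],q[2]]; R=Rz(q[2])
# TCP in stand coordinates
v=R.T@(d["eef"]-[q[0],q[1],0])-R0; print("TCP u,n,y",v@U,v@N,v@Y)
E
python3 fit2.py
```

```text
[ 6.0388e+02  1.4886e+02  1.9000e-01 -5.5970e+01 -6.5000e-01  3.3700e+00] 11.05
[-0.6 -0.7 -0.2  1.   0.5 -0.4  0.3  0.4  0.4 -0.8 -0.1  0.3 -0.2 -0.7]
TCP u,n,y 204.85179129926087 22.146880906436362 -0.09702663010161533
```

```bash
cat > kin.py <<'E'
from h import *
def Ro(q,k=6):
    q=np.radians(q); e="zyyzyz"; R=np.eye(3)
    for i in range(k): R=R@Rn.from_euler(e[i],q[i]).as_matrix()
    return R
RT=Rn.from_euler("z",180,degrees=True).as_matrix()
def fk(q,g):
    a1,d1,L2,a3,L3,d6=g
    R=Ro(q)@RT
    return Ro(q,1)@[a1,0,d1]+Ro(q,2)@[0,0,L2]+Ro(q,3)@[a3,0,L3]+R@[0,0,d6],R
DATA=[([74.37423,15.16488,91.97075,0,72.97988,-2.115],[157.552,655.738,254.537]),
([42.82,-18.48,129.71,-11.19,44.59,12.03],[379.0,325.2,240.3]),
([11.31,-21.72,137.58,1.26,24.28,-1.8],[510.9,130.6,231.2])]
def fit(D=DATA,g0=(0,300,350,0,350,150)):
    f=lambda g: np.concatenate([np.ravel([fk(q,g)[0]-p for q,p in D]),(np.array(g)-g0)*[.02,.002,.002,.02,.002,.002]])
    return least_squares(f,g0).x
if __name__=="__main__":
    g=fit(); print(g.round(1))
    for q,p in DATA: print((fk(q,g)[0]-p).round(2))
    print(Ro(DATA[2][0])@RT)
E
python3 kin.py
```

```text
[ 251.9 -146.   440.6 -231.4  249.9  172.6]
[23.92 -6.91 -0.38]
[ 4.08 -2.28  1.49]
[  3.85 -26.06  -1.11]
[[ 7.50306260e-01  2.10336418e-01  6.26736872e-01]
 [ 1.61656027e-01 -9.77629005e-01  1.34569158e-01]
 [ 6.41020939e-01  3.47710814e-04 -7.67523312e-01]]
```

```bash
sed -i 's/a1,d1,L2,a3,L3,d6=g/a1,d1,L2,a3,L3,d6,b=g/; s/\[a1,0,d1\]/[a1,b,d1]/; s/g0=(0,300,350,0,350,150)/g0=(0,300,400,0,400,200,25)/; s/\[.02,.002,.002,.02,.002,.002\]/[.02,.002,.002,.02,.002,.002,.0]/' kin.py; python3 kin.py
python3 - <<'E'
from h import *
LOAD[2]=np.radians(11.5)
d,w=rel(*frame(LOAD,122,20,0)); print(d.round(4),w.round(2))
E
```

```text
[  1.4 251.8 511.5   1.8 565.  322.7  24.9]
[-0.02  0.    0.03]
[-0.02  0.01 -0.05]
[ 0.02 -0.03  0.02]
[[ 7.50306260e-01  2.10336418e-01  6.26736872e-01]
 [ 1.61656027e-01 -9.77629005e-01  1.34569158e-01]
 [ 6.41020939e-01  3.47710814e-04 -7.67523312e-01]]
[-0.0022  0.0019  0.083 ] [-0.43  0.09  0.54]
```

```bash
cat >> kin.py <<'E'
G=fit(g0=(0,252,511,0,565,322,25))
LO=np.array([-150.88,-54.13,17.81,-75.09,0,-146.25]);HI=np.array([150.88,125.18,147.31,255.09,152.58,146.25])
def ik(p,R,n=150,seed=0):
    rng=np.random.default_rng(seed); S=[]
    for i in range(n):
        q0=rng.uniform(LO,HI); q0[0]=np.degrees(np.arctan2(p[1],p[0]))+rng.uniform(-20,20)
        f=lambda q:(lambda a:np.concatenate([(a[0]-p)/100,(a[1]-R).ravel()]))(fk(q,G))
        r=least_squares(f,np.clip(q0,LO+.1,HI-.1),bounds=(LO,HI),max_nfev=60)
        if r.cost<1e-8 and not any(np.abs(r.x-s).max()<1 for s in S): S.append(r.x)
    return S
E
python3 - <<'E'
from kin import *
LOAD[2]=np.radians(11.5)
for nm,S,u,sg in(("load+",LOAD,117,1),("load-",LOAD,117,-1),("rec+",REC,123,1),("rec-",REC,123,-1),("rec-",REC,180,-1),("rec-low",REC,102,-1)):
    p,R=frame(S,u,20,0,sg); print(nm,p.round(),[s.round(1).tolist() for s in ik(p,R,40)])
E
```

```text
load+ [565. 141. 162.] [[11.5, -8.1, 136.0, -0.1, 12.1, 0.2]]
load- [565. 141. 162.] []
rec+ [ 560. -173.  167.] [[-33.5, -4.2, 132.0, 54.0, 32.2, -84.1]]
rec- [ 560. -173.  167.] [[-33.5, -4.2, 132.0, 54.0, 32.2, 95.9]]
rec- [ 524. -179.  211.] [[-37.2, -11.5, 132.8, 47.5, 38.7, 101.3]]
rec-low [ 573. -171.  151.] [[-32.2, -1.5, 131.5, 56.9, 30.2, 93.4]]
```

Call:
servo_tool --motion '[[[-0.001,0.001,0.006],[-0.1,0,0.1]],[[-0.002,0.002,0.016],[-0.2,0,0.3]],[[-0.002,0.002,0.028],[-0.4,0.1,0.5]],[[-0.002,0.002,0.04],[-0.4,0.1,0.5]],[[-0.002,0.002,0.052],[-0.4,0.1,0.5]],[[-0.002,0.002,0.064],[-0.4,0.1,0.5]],[[-0.002,0.002,0.074],[-0.4,0.1,0.5]],[[-0.002,0.002,0.082],[-0.4,0.1,0.5]],[[-0.002,0.002,0.088],[-0.4,0.1,0.5]],[[-0.002,0.002,0.088],[-0.4,0.1,0.5]]]'

```text
clock: 3.9
eef_pos: [565.5, 140.1, 162.3]
tcp_rot: [[0.751, 0.199, 0.63], [0.153, -0.98, 0.128], [0.643, -0.0, -0.766]]
force: [0.0, -1.4, -0.6]
finger_gap: 69.9
```

```bash
python3 - <<'E'
from kin import *
o=st(); LOAD[2]=np.radians(11.5); print((fk(o["joint_positions"],G)[0]-o["eef_pos"]).round(2))
d,w=rel(*frame(LOAD,117,20,0)); print(d.round(4),w.round(2))
ci=optics.camera_info("wrist"); im=optics.snapshot("wrist")
np.savez("w2.npz",p=ci["position"],a=ci["attitude"],eef=o["eef_pos"],R=o["tcp_rot"])
cv2.imwrite("pics/w2.png",im)
E
```

```text
t 3.9 q [11.45, -8.06, 135.94, 0.14, 12.11, -0.17] p [565.5, 140.1, 162.3] F [0.0, -1.4, -0.6] M [-0.2, 0.33, 0.0] gap 69.9
[-0.11 -0.    0.31]
[-0.0003 -0.0007 -0.0004] [ 0.   -0.   -0.01]
```

View pics/w2.png

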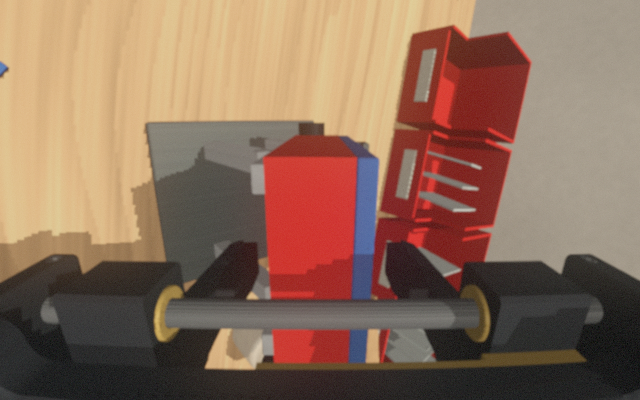

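Call:
servo_tool --motion '[[[0,0,0],[0,0,0]],[[0,0,0],[0,0,0]],[[0,0,0],[0,0,0]],[[0,0,0],[0,0,0]],[[0,0,0],[0,0,0]],[[0,0,0],[0,0,0]],[[0,0,0],[0,0,0]],[[0,0,0],[0,0,0]],[[0,0,0],[0,0,0]],[[0,0,0],[0,0,0]]]' --hand 0.03 --grip_force 55

```text
clock: 5.2
eef_pos: [565.1, 140.0, 162.6]
tcp_rot: [[0.751, 0.199, 0.63], [0.152, -0.98, 0.128], [0.643, -0.0, -0.766]]
force: [-6.1, -0.9, 3.1]
finger_gap: 39.7
```

```bash
python3 - <<'E'
from kin import *
o=st()
E
```

```text
t 5.2 q [11.45, -8.14, 135.97, 0.15, 12.16, -0.17] p [565.1, 140.0, 162.6] F [-6.1, -0.9, 3.1] M [-0.19, 0.56, -0.06] gap 39.7
```

Call:
servo_tool --motion '[[[0.001,0,-0.002],[0,0,0]],[[0.002,0,-0.006],[0,0,0]],[[0.003,0,-0.012],[0,0,0]],[[0.004,0,-0.02],[0,0,0]],[[0.005,0,-0.03],[0,0,0]],[[0.006,0,-0.041],[0,0,0]],[[0.008,0,-0.052],[0,0,0]],[[0.01,0,-0.063],[0,0,0]],[[0.014,0,-0.074],[0,0,0]],[[0.018,0,-0.084],[0,0,0]]]'

```text
clock: 6.45
eef_pos: [525.9, 132.1, 239.6]
tcp_rot: [[0.75, 0.199, 0.631], [0.152, -0.98, 0.128], [0.644, -0.0, -0.765]]
force: [1.1, 0.2, -5.3]
finger_gap: 39.6
```

```bash
python3 - <<'E'
from kin import *
o=st()
mid=(np.array([470,-10,330.]),Rn.from_euler("z",-80,degrees=True).as_matrix()@np.diag([1,-1,-1.]))
end=frame(REC,195,26,0,-1)
for m in(mid,end): print(m[0].round(),[s.round(1).tolist() for s in ik(*m,30)])
E
```

```text
t 6.45 q [11.44, -20.2, 135.73, 0.08, 24.4, -0.11] p [525.9, 132.1, 239.6] F [1.1, 0.2, -5.3] M [-0.27, 0.89, -0.02] gap 39.6
[470. -10. 330.] [[-4.3, -9.8, 110.2, -0.0, 79.7, 75.7]]
[ 519. -180.  226.] [[-37.7, -13.2, 132.3, 45.7, 40.5, 103.2]]
```

```bash
cat > plan.py <<'E'
from kin import *
from scipy.interpolate import CubicSpline
qn=monitor.get_obs()["joint_positions"]
qm=np.array([-4.3,-9.8,110.2,0,79.7,75.7]); qe=np.array([-37.7,-13.2,132.3,45.7,40.5,103.2])
sp=CubicSpline([0,20,40],[qn,qm,qe],bc_type="clamped")
tau=lambda k:k
C=np.array([[x,y,z] for x in(-20,20) for y in(-60,60) for z in(-28,102)])
poses=[fk(sp(k),G) for k in range(41)]
for k in range(0,41,2):
    p,R=poses[k]; W=C@R.T+p
    out=[]
    for S in(LOAD,REC):
        V=(W-[S[0],S[1],0])@Rz(S[2])-R0; out.append((round((V@U).min()),round((V@N).min())))
    print(k,p.round(),"tilt",round(np.degrees(np.arccos(-R[2,2]))),"minz",W[:,2].min().round(),out,np.abs(sp(k,1)).max().round(1))
for c in range(4):
    p,R=poses[10*c]; rows=[]
    for k in range(10*c+1,10*c+11):
        d,w=rel(*poses[k],p,R); rows.append([(d.round(3)).tolist(),w.round(1).tolist()])
    print(rows)
E
python3 plan.py
```

```text
0 [526. 132. 240.] tilt 40 minz 149.0 [(100, 19), (67, 54)] 0.0
2 [526. 130. 241.] tilt 39 minz 148.0 [(100, 16), (68, 54)] 1.4
4 [526. 125. 244.] tilt 36 minz 148.0 [(102, 9), (71, 49)] 2.6
6 [524. 114. 251.] tilt 32 minz 150.0 [(106, -2), (77, 38)] 3.5
8 [521.  99. 260.] tilt 27 minz 155.0 [(114, -16), (83, 25)] 4.2
10 [515.  81. 273.] tilt 22 minz 164.0 [(126, -31), (94, 10)] 4.7
12 [507.  60. 287.] tilt 17 minz 178.0 [(142, -46), (110, -4)] 5.0
14 [496.  38. 303.] tilt 12 minz 195.0 [(162, -59), (128, -16)] 5.0
16 [485.  19. 317.] tilt 7 minz 211.0 [(182, -69), (147, -27)] 4.9
18 [476.   2. 327.] tilt 4 minz 223.0 [(199, -76), (163, -34)] 4.5
20 [470. -10. 329.] tilt 0 minz 227.0 [(208, -80), (172, -37)] 3.9
22 [469. -20. 323.] tilt 4 minz 220.0 [(204, -87), (168, -44)] 3.2
24 [475. -28. 312.] tilt 9 minz 208.0 [(191, -88), (155, -45)] 2.7
26 [485. -39. 297.] tilt 14 minz 192.0 [(174, -83), (137, -40)] 3.0
28 [498. -53. 282.] tilt 20 minz 178.0 [(157, -71), (119, -29)] 3.1
30 [511. -74. 268.] tilt 26 minz 166.0 [(143, -58), (104, -14)] 3.1
32 [ 520. -100.  256.] tilt 31 minz 157.
[... 1429 characters left out ...]
, -11.2, 28.4]], [[0.031, -0.01, 0.032], [5.2, -13.8, 33.9]], [[0.038, -0.015, 0.04], [7.2, -16.3, 39.3]], [[0.047, -0.021, 0.047], [9.4, -18.7, 44.6]], [[0.058, -0.025, 0.054], [11.8, -21.0, 49.9]], [[0.069, -0.03, 0.061], [14.2, -23.1, 55.1]]]
[[[0.007, -0.013, 0.004], [2.4, -2.5, 4.8]], [[0.016, -0.025, 0.007], [4.9, -4.7, 9.4]], [[0.025, -0.037, 0.009], [7.3, -6.7, 13.7]], [[0.036, -0.048, 0.01], [9.7, -8.5, 17.6]], [[0.046, -0.058, 0.011], [11.9, -9.9, 21.1]], [[0.057, -0.066, 0.011], [13.8, -11.1, 24.2]], [[0.066, -0.073, 0.011], [15.5, -12.0, 26.6]], [[0.073, -0.078, 0.011], [16.8, -12.6, 28.5]], [[0.078, -0.08, 0.01], [17.6, -13.0, 29.6]], [[0.08, -0.081, 0.01], [17.9, -13.1, 30.0]]]
```

Call:
servo_tool --motion '[[[0.001,0,-0.001],[0,0,0]],[[0.003,0,-0.004],[0,0,0]],[[0.006,0,-0.008],[0,0,0]],[[0.01,0,-0.013],[0,0,0]],[[0.015,0,-0.018],[0,0,0]],[[0.02,0,-0.024],[0,0,0]],[[0.025,0,-0.03],[0,0,0]],[[0.029,0,-0.034],[0,0,0]],[[0.031,0,-0.037],[0,0,0]],[[0.032,0,-0.038],[0,0,0]]]'

```text
clock: 7.7
eef_pos: [526.1, 132.1, 288.6]
tcp_rot: [[0.75, 0.199, 0.631], [0.153, -0.98, 0.128], [0.643, -0.0, -0.765]]
force: [-0.1, -0.1, -5.8]
finger_gap: 39.6
```

```bash
python3 - <<'E'
import re
s=open("plan.py").read()
s=s.replace('qe=np.array([-37.7,-13.2,132.3,45.7,40.5,103.2])','pe,Re=frame(REC,195,26,0,-1); qe=ik(pe+[0,0,45],Re,20)[0]; print(qn.round(1),qe.round(1))')
open("plan.py","w").write(s)
E
python3 plan.py
```

```text
[ 1.140e+01 -2.310e+01  1.322e+02  1.000e-01  3.080e+01 -1.000e-01] [-37.7 -16.2 129.4  41.4  44.8 109.2]
0 [526. 132. 289.] tilt 40 minz 198.0 [(137, 50), (104, 86)] 0.0
2 [526. 130. 289.] tilt 39 minz 196.0 [(137, 47), (105, 85)] 1.3
4 [524. 124. 289.] tilt 36 minz 193.0 [(137, 37), (106, 77)] 2.5
6 [522. 114. 291.] tilt 32 minz 189.0 [(139, 21), (109, 62)] 3.4
8 [518.  99. 294.] tilt 27 minz 188.0 [(142, 3), (112, 44)] 4.1
10 [511.  81. 299.] tilt 22 minz 191.0 [(149, -17), (118, 24)] 4.7
12 [503.  61. 307.] tilt 17 minz 197.0 [(160, -36), (127, 6)] 5.0
14 [493.  40. 315.] tilt 11 minz 207.0 [(173, -53), (139, -11)] 5.1
16 [483.  21. 323.] tilt 7 minz 217.0 [(188, -66), (153, -24)] 4.9
18 [475.   4. 329.] tilt 3 minz 225.0 [(201, -75), (165, -33)] 4.6
20 [470. -10. 329.] tilt 0 minz 227.0 [(208, -80), (172, -37)] 4.1
22 [469. -22. 324.] tilt 4 minz 221.0 [(204, -87), (169, -44)] 3.5
24 [474. -33. 316.] tilt 8 minz 212.0 [(195, -87), (159, -44)] 2.9
26 [482. -45. 306.] tilt 13 minz 201.0 [(184, -80), (146, -37)] 2.7
28 [494. -61. 297.] tilt 19 minz 192.0 [(172, -67), (134, -24)] 2.
[... 1562 characters left out ...]
9.6]], [[0.037, -0.006, 0.023], [5.3, -12.5, 35.2]], [[0.045, -0.011, 0.028], [7.2, -14.8, 40.8]], [[0.054, -0.015, 0.033], [9.4, -17.1, 46.2]], [[0.065, -0.019, 0.037], [11.7, -19.3, 51.5]], [[0.076, -0.023, 0.04], [14.1, -21.4, 56.6]]]
[[[0.005, -0.012, 0.001], [2.2, -2.5, 4.8]], [[0.012, -0.024, 0.002], [4.5, -4.8, 9.3]], [[0.019, -0.036, 0.002], [6.7, -7.0, 13.5]], [[0.026, -0.047, 0.001], [8.9, -8.9, 17.3]], [[0.034, -0.057, 0.0], [10.9, -10.6, 20.7]], [[0.042, -0.065, -0.001], [12.7, -12.0, 23.6]], [[0.049, -0.072, -0.002], [14.2, -13.1, 26.0]], [[0.054, -0.077, -0.003], [15.3, -13.9, 27.7]], [[0.058, -0.08, -0.004], [16.1, -14.4, 28.8]], [[0.059, -0.082, -0.004], [16.3, -14.6, 29.2]]]
```

Call:
servo_tool --motion '[[[0,0,0],[-0.1,-0.3,0.3]],[[-0.001,0.002,-0.001],[-0.2,-1,1.2]],[[-0.001,0.004,-0.001],[-0.5,-2.2,2.7]],[[-0.002,0.008,-0.002],[-1,-3.7,4.8]],[[-0.003,0.012,-0.004],[-1.7,-5.5,7.4]],[[-0.005,0.017,-0.007],[-2.6,-7.6,10.5]],[[-0.006,0.024,-0.01],[-3.7,-9.9,14.1]],[[-0.008,0.031,-0.014],[-5.1,-12.3,18.1]],[[-0.01,0.039,-0.019],[-6.8,-14.7,22.6]],[[-0.012,0.047,-0.024],[-8.8,-17.1,27.4]]]'

```text
clock: 8.95
eef_pos: [511.8, 80.8, 299.5]
tcp_rot: [[0.883, -0.286, 0.372], [-0.308, -0.952, -0.002], [0.355, -0.113, -0.928]]
force: [0.6, 0.0, -5.9]
finger_gap: 39.9
```

Call:
servo_tool --motion '[[[0.001,0.01,-0.005],[-2,-2.2,5.3]],[[0.001,0.021,-0.01],[-4,-4.3,11]],[[0.002,0.031,-0.016],[-6.2,-6.3,16.9]],[[0.002,0.042,-0.022],[-8.3,-8,23]],[[0.002,0.052,-0.027],[-10.4,-9.6,29.3]],[[0.002,0.062,-0.033],[-12.4,-11,35.7]],[[0.002,0.072,-0.037],[-14.2,-12.3,42.1]],[[0.002,0.08,-0.041],[-15.6,-13.4,48.6]],[[0.002,0.088,-0.043],[-16.7,-14.4,55.1]],[[0.002,0.095,-0.043],[-17.4,-15.3,61.5]]]'

```text
clock: 10.2
eef_pos: [471.8, -10.4, 329.8]
tcp_rot: [[0.169, -0.986, 0.0], [-0.986, -0.169, 0.0], [-0.0, -0.0, -1.0]]
force: [-0.6, -0.1, -5.1]
finger_gap: 39.3
```

```bash
python3 - <<'E'
from kin import *
o=st()
E
```

```text
t 10.2 q [-4.29, -9.61, 110.0, 0.0, 79.6, 75.99] p [471.8, -10.4, 329.8] F [-0.6, -0.1, -5.1] M [-0.02, 0.18, -0.04] gap 39.3
```

Call:
servo_tool --motion '[[[0.006,0.002,0.002],[-0.1,-1.7,6.1]],[[0.012,0.003,0.005],[0.3,-3.6,12.2]],[[0.017,0.002,0.009],[1.1,-5.7,18.1]],[[0.023,0,0.014],[2.2,-7.9,23.9]],[[0.029,-0.003,0.018],[3.6,-10.2,29.6]],[[0.037,-0.006,0.023],[5.3,-12.5,35.2]],[[0.045,-0.011,0.028],[7.2,-14.8,40.8]],[[0.054,-0.015,0.033],[9.4,-17.1,46.2]],[[0.065,-0.019,0.037],[11.7,-19.3,51.5]],[[0.076,-0.023,0.04],[14.1,-21.4,56.6]]]'

```text
clock: 11.45
eef_pos: [506.9, -82.3, 289.1]
tcp_rot: [[-0.669, -0.666, 0.329], [-0.617, 0.745, 0.253], [-0.413, -0.034, -0.91]]
force: [-0.3, -0.5, -5.8]
finger_gap: 39.5
```

Call:
servo_tool --motion '[[[0.005,-0.012,0.001],[2.2,-2.5,4.8]],[[0.012,-0.024,0.002],[4.5,-4.8,9.3]],[[0.019,-0.036,0.002],[6.7,-7,13.5]],[[0.026,-0.047,0.001],[8.9,-8.9,17.3]],[[0.034,-0.057,0],[10.9,-10.6,20.7]],[[0.042,-0.065,-0.001],[12.7,-12,23.6]],[[0.049,-0.072,-0.002],[14.2,-13.1,26]],[[0.054,-0.077,-0.003],[15.3,-13.9,27.7]],[[0.058,-0.08,-0.004],[16.1,-14.4,28.8]],[[0.059,-0.082,-0.004],[16.3,-14.6,29.2]]]'

```text
clock: 12.7
eef_pos: [520.1, -179.3, 270.7]
tcp_rot: [[-0.757, -0.152, 0.635], [-0.117, 0.988, 0.097], [-0.642, -0.0, -0.766]]
force: [-0.7, -0.1, -5.8]
finger_gap: 39.4
```

```bash
python3 - <<'E'
from h import *
o=st(); pe,Re=frame(REC,195,26,0,-1); d,w=rel(pe+[0,0,45],Re); print(d.round(4),w.round(2))
ci=optics.camera_info("wrist"); im=optics.snapshot("wrist")
np.savez("w3.npz",p=ci["position"],a=ci["attitude"],eef=o["eef_pos"],R=o["tcp_rot"])
cv2.imwrite("pics/w3.png",cv2.resize(im,(800,500),interpolation=cv2.INTER_CUBIC))
cv2.imwrite("pics/scene3.png",cv2.resize(optics.snapshot("scene")[140:320,190:350],(533,600),interpolation=cv2.INTER_CUBIC))
E
```

```text
t 12.7 q [-37.57, -16.02, 129.34, 41.32, 44.67, 109.25] p [520.1, -179.3, 270.7] F [-0.7, -0.1, -5.8] M [-0.1, 1.02, 0.02] gap 39.4
[ 0.0008 -0.0001 -0.0011] [ 0.01 -0.03  0.04]
```

View pics/w3.png

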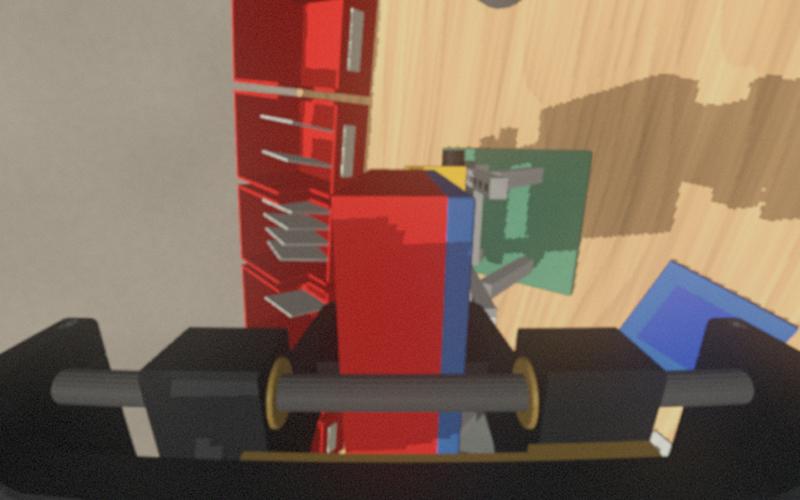

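```bash
cat > fit3.py <<'E'
from h import *
ci=dict(optics.camera_info("wrist")); d=np.load("w3.npz"); ci["position"]=d["p"]; ci["attitude"]=d["a"]
T=lambda t: d["eef"]+d["R"]@np.array(t)
print("pred pair corners",[(proj(ci,T(t))[0]*1.25).round(1).tolist() for t in((-20,-60,-28),(20,-60,-28),(12,-60,-28),(-20,-60,102))])
f=lambda q: np.concatenate([proj(ci,Rz(q[2])@np.array([-80,s*70,3.])+[q[0],q[1],0])[0]-np.array(p)/1.25 for p,s in(((591,152),-1),((573,294),1))])
r=least_squares(f,[603,-167,.15],x_scale=[5,5,.05]); print(r.x.round(2),np.degrees(r.x[2]).round(2),r.fun.round(2))
for S in(REC,r.x):
    R=Rz(S[2]);t=[S[0],S[1],0]
    print([(proj(ci,R@P(116,0,y)+t)[0]*1.25).round(1).tolist() for y in(-53,-39,39,53)],[(proj(ci,R@np.array([-80,y,3.])+t)[0]*1.25).round(1).tolist() for y in(-70,70)])
E
python3 fit3.py
python3 - <<'E'
import cv2
im=cv2.imread("pics/w3.png")[130:340,400:620]; cv2.imwrite("pics/w3c.png",cv2.resize(im,None,fx=2.8,fy=2.8,interpolation=cv2.INTER_CUBIC))
E
```

```text
pred pair corners [[326.6, 197.1], [471.3, 197.0], [442.4, 196.9], [368.0, 167.7]]
[ 6.0076e+02 -1.6599e+02  1.6000e-01] 9.26 [ 0.02 -1.19 -0.33  1.43]
[[486.3, 177.7], [485.0, 199.3], [478.0, 307.6], [476.8, 325.1]] [[589.1, 150.1], [569.5, 294.7]]
[[488.9, 178.8], [487.7, 200.4], [481.4, 309.4], [480.3, 326.9]] [[591.0, 150.5], [572.6, 295.8]]
```

View pics/w3c.png

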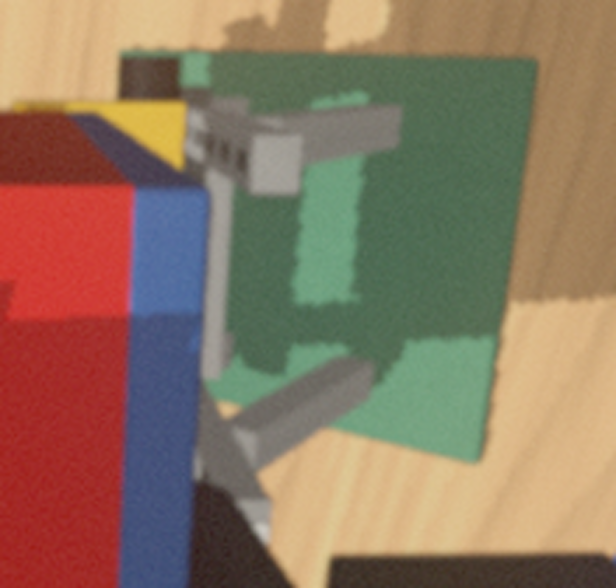

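```bash
sed -i 's/REC=\[.*\]$/REC=[601.0,-166.1,np.radians(9.0)]/' h.py; python3 - <<'E'
from h import *
d,w=rel(*frame(REC,190,26,0,-1)); print(d.round(4),w.round(2))
d,w=rel(*frame(REC,145,24,0,-1)); print(d.round(4),w.round(2))
E
```

```text
[0.0316 0.0005 0.037 ] [-0.18 -0.04 -0.17]
[0.0335 0.0006 0.082 ] [-0.18 -0.04 -0.17]
```

Call:
servo_tool --motion '[[[0.002,0,0.002],[0,0,0]],[[0.006,0,0.007],[-0.1,0,-0.1]],[[0.012,0,0.014],[-0.2,0,-0.2]],[[0.018,0,0.021],[-0.2,0,-0.2]],[[0.024,0,0.028],[-0.2,0,-0.2]],[[0.029,0,0.033],[-0.2,0,-0.2]],[[0.031,0,0.036],[-0.2,0,-0.2]],[[0.0315,0.0005,0.037],[-0.2,0,-0.2]],[[0.0325,0.0005,0.039],[-0.2,0,-0.2]],[[0.033,0.0005,0.043],[-0.2,0,-0.2]]]'

```text
clock: 14.05
eef_pos: [522.8, -178.6, 217.1]
tcp_rot: [[-0.756, -0.157, 0.635], [-0.121, 0.988, 0.1], [-0.643, -0.001, -0.766]]
force: [0.6, 0.7, -5.7]
finger_gap: 39.4
```

```bash
cat > chk.py <<'E'
from h import *
import sys
o=st(); R=o["tcp_rot"]; print("F tool",(R.T@o["force"]).round(2)," M tool",(R.T@o["ft_torque"]).round(2))
S=REC; v=Rz(S[2]).T@(o["eef_pos"]-[S[0],S[1],0])-R0; print("u,n,y",(v@U).round(1),(v@N).round(1),(v@Y).round(1))
if len(sys.argv)>2:
    d,w=rel(*frame(REC,float(sys.argv[1]),float(sys.argv[2]),0,-1)); print(d.round(4),w.round(2))
E
python3 chk.py 135 24; python3 - <<'E'
from h import *
cv2.imwrite("pics/side4.png",cv2.resize(optics.snapshot("side")[140:300,290:450],(600,600),interpolation=cv2.INTER_CUBIC))
E
```

```text
t 14.05 q [-37.35, -12.08, 132.48, 46.84, 39.61, 101.76] p [522.8, -178.6, 217.1] F [0.6, 0.7, -5.7] M [-0.06, 1.05, -0.01] gap 39.4
F tool [3.15 0.63 4.84]  M tool [-0.07  1.05  0.08]
u,n,y 184.1 25.0 -0.1
[0.001  0.0001 0.0491] [-0.01  0.    0.06]
```

View pics/side4.png

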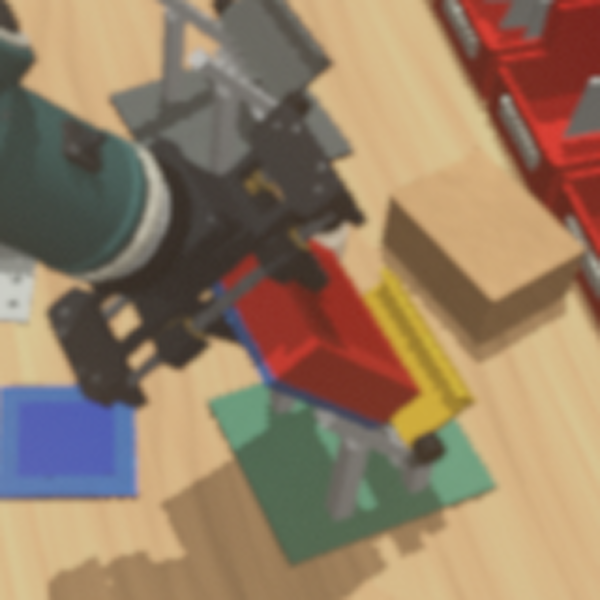

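Call:
servo_tool --motion '[[[0,0,0.003],[0,0,0]],[[0.0005,0,0.007],[0,0,0]],[[0.0005,0,0.012],[0,0,0]],[[0.001,0,0.017],[0,0,0]],[[0.001,0,0.022],[0,0,0]],[[0.001,0,0.027],[0,0,0]],[[0.001,0,0.032],[0,0,0]],[[0.001,0,0.036],[0,0,0]],[[0.001,0,0.039],[0,0,0]],[[0.001,0,0.041],[0,0,0]]]'

```text
clock: 15.35
eef_pos: [547.8, -174.3, 184.4]
tcp_rot: [[-0.757, -0.157, 0.634], [-0.121, 0.988, 0.101], [-0.642, 0.0, -0.767]]
force: [-0.2, -0.1, -5.5]
finger_gap: 39.4
```

```bash
python3 chk.py 130 24
```

```text
t 15.35 q [-34.69, -6.95, 132.19, 51.09, 34.8, 98.25] p [547.8, -174.3, 184.4] F [-0.2, -0.1, -5.5] M [-0.08, 1.07, 0.02] gap 39.4
F tool [ 3.71 -0.07  4.1 ]  M tool [-0.08  1.07  0.04]
u,n,y 142.8 23.4 0.2
[-0.0006 -0.0002  0.0128] [ 0.03 -0.05  0.04]
```

Call:
servo_tool --motion '[[[0,0,0.001],[0,0,0]],[[0,0,0.002],[0,0,0]],[[0,0,0.003],[0,0,0]],[[0,0,0.004],[0,0,0]],[[0,0,0.005],[0,0,0]],[[0,0,0.006],[0,0,0]],[[0,0,0.007],[0,0,0]],[[0,0,0.008],[0,0,0]],[[0,0,0.009],[0,0,0]],[[0,0,0.009],[0,0,0]]]'

```text
clock: 16.6
eef_pos: [553.4, -173.4, 177.6]
tcp_rot: [[-0.757, -0.157, 0.634], [-0.121, 0.988, 0.101], [-0.642, 0.0, -0.767]]
force: [0.7, 0.4, -4.9]
finger_gap: 40.0
```

Call:
servo_tool --motion '[[[0,0,0.0005],[0,0,0]],[[0,0,0.001],[0,0,0]],[[0,0,0.0015],[0,0,0]],[[0,0,0.002],[0,0,0]],[[0,0,0.0025],[0,0,0]],[[0,0,0.003],[0,0,0]],[[0,0,0.0035],[0,0,0]],[[0,0,0.004],[0,0,0]],[[0,0,0.004],[0,0,0]],[[0,0,0.004],[0,0,0]]]'

```text
clock: 17.85
eef_pos: [556.0, -173.1, 174.6]
tcp_rot: [[-0.757, -0.157, 0.634], [-0.121, 0.988, 0.101], [-0.642, -0.0, -0.767]]
force: [-0.4, 0.7, -6.1]
finger_gap: 39.6
```

```bash
python3 chk.py 130 24
```

```text
t 17.85 q [-33.89, -5.3, 131.96, 52.63, 33.4, 96.96] p [556.0, -173.1, 174.6] F [-0.4, 0.7, -6.1] M [-0.06, 1.03, 0.02] gap 39.6
F tool [4.1  0.8  4.47]  M tool [-0.09  1.03  0.05]
u,n,y 129.9 23.4 0.1
[-0.0006 -0.0001 -0.0001] [ 0.03 -0.04  0.04]
```

Call:
servo_tool --motion '[[[0,0,0.0005],[0,0,0]],[[0,0,0.001],[0,0,0]],[[0,0,0.0015],[0,0,0]],[[0,0,0.002],[0,0,0]],[[0,0,0.0025],[0,0,0]],[[0,0,0.003],[0,0,0]],[[0,0,0.0035],[0,0,0]],[[0,0,0.004],[0,0,0]],[[0,0,0.0045],[0,0,0]],[[0,0,0.005],[0,0,0]]]'

```text
clock: 19.1
eef_pos: [559.0, -172.4, 171.0]
tcp_rot: [[-0.757, -0.158, 0.634], [-0.121, 0.987, 0.101], [-0.642, 0.0, -0.766]]
force: [-8.1, 1.7, 1.0]
finger_gap: 39.4
```

```bash
python3 chk.py
```

```text
t 19.1 q [-33.59, -4.69, 131.88, 53.25, 32.91, 96.43] p [559.0, -172.4, 171.0] F [-8.1, 1.7, 1.0] M [-0.01, 1.48, 0.0] gap 39.4
F tool [ 5.28  2.96 -5.71]  M tool [-0.17  1.46  0.14]
u,n,y 125.2 23.5 0.3
```

Call:
servo_tool --motion '[[[0,0,-0.0005],[0,0,0]],[[0,0,-0.001],[0,0,0]],[[0,0,-0.0015],[0,0,0]],[[0.0004,0,-0.0015],[0,0,0]],[[0.0008,0,-0.0015],[0,0,0]],[[0.0012,0,-0.0015],[0,0,0]],[[0.0016,0,-0.0015],[0,0,0]],[[0.002,0,-0.0015],[0,0,0]],[[0.002,0,-0.0015],[0,0,0]],[[0.002,0,-0.0015],[0,0,0]]]'

```text
clock: 20.35
eef_pos: [557.0, -173.3, 171.1]
tcp_rot: [[-0.757, -0.157, 0.635], [-0.121, 0.988, 0.1], [-0.643, -0.001, -0.766]]
force: [-1.4, 1.9, 0.5]
finger_gap: 39.1
```

```bash
python3 chk.py
```

```text
t 20.35 q [-33.82, -4.88, 132.06, 53.29, 33.0, 96.22] p [557.0, -173.3, 171.1] F [-1.4, 1.9, 0.5] M [-0.02, 0.25, 0.16] gap 39.1
F tool [ 0.47  2.14 -1.06]  M tool [-0.12  0.25 -0.11]
u,n,y 126.6 21.9 -0.2
```

Call:
servo_tool --motion '[[[0.0003,0,0],[0,0,0]],[[0.0005,0,0],[0,0,0]],[[0.0008,0,0],[0,0,0]],[[0.001,0,0],[0,0,0]],[[0.001,0,0],[0,0,0]],[[0.001,0,0],[0,0,0]],[[0.001,0,0],[0,0,0]],[[0.001,0,0],[0,0,0]],[[0.001,0,0],[0,0,0]],[[0.001,0,0],[0,0,0]]]'

```text
clock: 21.6
eef_pos: [556.2, -173.4, 170.4]
tcp_rot: [[-0.757, -0.157, 0.635], [-0.121, 0.988, 0.1], [-0.643, -0.001, -0.766]]
force: [0.4, -1.6, 3.0]
finger_gap: 39.7
```

```bash
python3 chk.py; python3 - <<'E'
from h import *
a=cv2.resize(optics.snapshot("side")[170:280,320:440],(480,440),interpolation=cv2.INTER_CUBIC)
b=cv2.resize(optics.snapshot("wrist")[90:260,220:500],(725,440),interpolation=cv2.INTER_CUBIC)[:,:320]
cv2.imwrite("pics/m5.png",np.hstack([a,b]))
E
```

```text
t 21.6 q [-33.9, -4.9, 132.15, 53.4, 33.0, 96.04] p [556.2, -173.4, 170.4] F [0.4, -1.6, 3.0] M [-0.34, -0.27, -0.19] gap 39.7
F tool [-1.99 -1.59 -2.2 ]  M tool [ 0.41 -0.21 -0.1 ]
u,n,y 126.6 20.8 -0.2
```

View pics/m5.png

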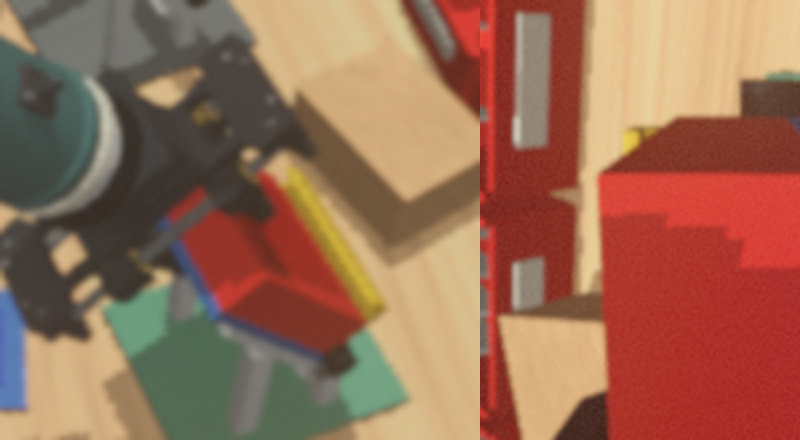

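Call:
servo_tool --motion '[[[0,0,0],[0,0,0]],[[0,0,0],[0,0,0]],[[0,0,0],[0,0,0]],[[0,0,0],[0,0,0]],[[0,0,0],[0,0,0]],[[0,0,0],[0,0,0]],[[0,0,0],[0,0,0]],[[0,0,0],[0,0,0]],[[0,0,0],[0,0,0]],[[0,0,0],[0,0,0]]]' --hand 0.06 --grip_force 20

```text
clock: 22.95
eef_pos: [555.9, -173.1, 170.0]
tcp_rot: [[-0.757, -0.157, 0.634], [-0.121, 0.988, 0.101], [-0.642, -0.0, -0.767]]
force: [-1.5, -0.3, 0.1]
finger_gap: 59.8
```

```bash
python3 chk.py
```

```text
t 22.95 q [-33.89, -4.89, 132.18, 53.39, 33.02, 96.04] p [555.9, -173.1, 170.0] F [-1.5, -0.3, 0.1] M [0.02, 0.4, -0.02] gap 59.8
F tool [ 1.13 -0.04 -1.01]  M tool [-0.05  0.39  0.07]
u,n,y 126.5 20.4 0.2
```

Released with no residual force; withdraw up the slope.

Call:
servo_tool --motion '[[[0,0,-0.003],[0,0,0]],[[0,0,-0.009],[0,0,0]],[[0,0,-0.017],[0,0,0]],[[0,0,-0.027],[0,0,0]],[[0,0,-0.038],[0,0,0]],[[0,0,-0.05],[0,0,0]],[[0,0,-0.062],[0,0,0]],[[0,0,-0.073],[0,0,0]],[[0,0,-0.082],[0,0,0]],[[0,0,-0.088],[0,0,0]]]'

```text
clock: 24.2
eef_pos: [499.8, -182.1, 238.0]
tcp_rot: [[-0.757, -0.157, 0.635], [-0.121, 0.988, 0.101], [-0.642, -0.0, -0.766]]
force: [-0.3, 1.4, 0.6]
finger_gap: 59.9
```

Call:
servo_tool --motion '[[[0,0,-0.005],[0,0,0]],[[-0.003,0,-0.012],[0,0,0]],[[-0.008,0,-0.02],[0,0,0]],[[-0.014,0,-0.028],[0,0,0]],[[-0.021,0,-0.036],[0,0,0]],[[-0.028,0,-0.044],[0,0,0]],[[-0.035,0,-0.052],[0,0,0]],[[-0.042,0,-0.058],[0,0,0]],[[-0.046,0,-0.062],[0,0,0]],[[-0.048,0,-0.064],[0,0,0]]]'

```text
clock: 25.45
eef_pos: [495.9, -182.6, 317.7]
tcp_rot: [[-0.757, -0.157, 0.634], [-0.121, 0.988, 0.101], [-0.642, -0.0, -0.766]]
force: [0.1, 0.0, 0.9]
finger_gap: 60.1
```

```bash
python3 chk.py; python3 - <<'E'
from h import *
a=cv2.resize(optics.snapshot("side")[165:295,310:430],(400,433),interpolation=cv2.INTER_CUBIC)
b=cv2.resize(optics.snapshot("scene")[200:310,210:310],(394,433),interpolation=cv2.INTER_CUBIC)
cv2.imwrite("pics/m6.png",np.hstack([a,b]))
for n in("side","scene"):
    ci=optics.camera_info(n); S=REC
    for L in(24,27):
        q=[proj(ci,Rz(S[2])@P(L+130,m,y)+[S[0],S[1],0])[0] for m,y in((0,-60),(0,60),(40,-60),(40,60))]
        q=[((x-[310,165])*3.33 if n=="side" else (x-[210,200])*3.94+[400,0]).round().tolist() for x in q]; print(n,L,q)
E
```

```text
t 25.45 q [-40.45, -20.64, 127.49, 38.56, 51.57, 111.73] p [495.9, -182.6, 317.7] F [0.1, 0.0, 0.9] M [0.08, 0.36, -0.02] gap 60.1
F tool [-0.66 -0.   -0.61]  M tool [-0.09  0.35  0.1 ]
u,n,y 278.6 68.9 0.1
side 24 [[206.0, 279.0], [130.0, 146.0], [252.0, 243.0], [171.0, 110.0]]
side 27 [[203.0, 278.0], [127.0, 145.0], [250.0, 242.0], [169.0, 109.0]]
scene 24 [[440.0, 22.0], [643.0, 8.0], [428.0, 37.0], [641.0, 22.0]]
scene 27 [[439.0, 17.0], [643.0, 3.0], [428.0, 32.0], [640.0, 17.0]]
```

View pics/m6.png

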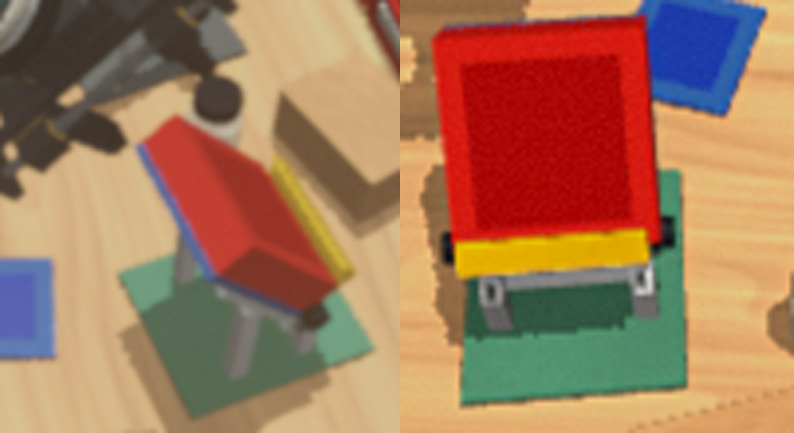

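```bash
python3 -c "
from bench import env
print(env.hand_in())"
```

```text
the job is handed in; nothing more can be done
None
```

The closed pair now stands in the green receiving stand, upside down: the board is against the rails, the tray is on top and the lower edge is on the yellow ledge. I handed the job in at about 25.5 s of the 48 s allowed; no verdict is reported.

**How it went**
- **Grip and turn:** I pinched tray and board together at the upper edge with 55 N and lifted them clear of the loading stand. I then turned them half round on the way to the other stand, with the pair hanging near vertical for the middle of the turn.
- **Hold:** The gap stayed between 39.1 and 40.0 mm and the carried weight at 5–6 N throughout, so nothing shifted or fell out.
- **Lowering:** I came down in steps of about half a millimetre and felt the ledge at about 10 N, roughly 26 mm up the slope from the rail point. I backed off 1.5 mm, eased the board onto the rails with about 6 N, and let go.

**Last checks**
- After release the tool carried about 1 N, and it withdrew without touching anything.
- The final side and scene pictures show the pair flush and square behind the lip, with corners within a few pixels of the prediction. The parts in view around the stand look undisturbed.
- The bracket cannot be seen; that it is still inside rests on the carried weight and the closed edge.
- The first camera fit of the receiving stand was about 2.5 mm off in x from the later wrist view, and I used the wrist value.

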